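Hook the watch-case tray out to its stop

ROBOT

A 6-joint arm with a two-finger parallel gripper is mounted at the origin on the work surface. World frame = base frame: x ahead of the robot, y to its left, z up, the work surface at z = 0. Lengths are in m, angles in rad, forces in N, time in s.
With the tool pointing down it reaches from about 0.3 to 0.875 m from the base axis. Payload 6.4 kg.
Tool frame: the origin (TCP) lies midway between the tips of the shut fingers; the grasp point (between the pads) lies 19 mm behind it; z points along the fingers, y is the line along which they close (so a half turn about z gives the same grasp; the last joint's range is limited). The gripper opens to 85 mm and grips with 20 to 120 N. Pads are 22 mm wide; open, the fingers measure 114 mm over their backs; the gripper's body (76 mm by 85 mm) begins 54 mm behind the grasp point. The pads swing forward as they close: fully open they stand 13 mm farther back than shut.
Start: joints at [-1.51, 0.181, 1.607, -0, 1.354, -0.206], TCP at [0.152, -0.555, 0.231] pointing down, gripper open.
Joint ranges: [-2.99, 2.99], [-0.89, 2.07], [0.3, 2.58], [-1.14, 4.28], [0, 2.63], [-3.12, 3.12]. Speed limits (rad/s): [2.57, 2.57, 3.01, 3.14, 3.14, 3.14].

INTERFACE

Orientations are given as a unit quaternion [w, x, y, z].
In Python, from station import env gives the robot as it stands.
- The arm moves only by the tool jog_arm, never from a script. Its argument "steps" is a list of rows, each an object with "grip": the closure, from 0 (fully open) to 1 (shut); "travel": the shift along the tool's x, y, z in cm, a list of three; "roll": the turn about the tool's z in degrees. In form: [{"grip": grip, "travel": [dx, dy, dz], "roll": roll}, ...]. A call has exactly 8 rows; each row shifts and turns the commanded pose from where the row before left it, along the tool's axes as they then stand; what a row does not reach is not made up. A row lasts 1/12 s, in which the tool goes at most 41.7 mm and 7.16 degrees, less where a joint would pass 70% of its speed; a pose out of reach is approached as far as the arm can. A call with a gripper value outside its range is refused whole. The fingers move at their own pace and stop on an object; "force" is the grip in N (left out, the last holds). Time passes only in rows, so rows that do not move let the fingers close, or fill a call up. It gives the time, the measured TCP pose, the force, the opening and the grip force at its end, in the units of the state.
- env.get_obs(): the state, without advancing time (a new reading comes with each control period).
- env.grab_frame(name): name is "scene" or "top" or "wrist"; returns a dict with "img" (384x512x3 uint8, blue, green, red), "K" (3x3 intrinsics, pixels), "R" (3x3) and "t" (3): a world point X has camera coordinates R X + t; the wrist camera has in their place "tool_from_camera" (4x4, takes a point from camera to tool coordinates, whose origin is the TCP and whose axes are the flange's). Camera axes: x right, y down, z forward; pixel columns grow to the right and rows downward; lengths in m; the calibration is good to about 2 mm. A picture is of the moment at which its call begins: read the wrist's pose just before it. There is no depth.
- env.close_job(): hands the job in; it is judged then, once.
Trained networks look in a picture, given as the dict that the camera call returned (one of the last four; its "shot" number tells which), for a name from the list of things; names that differ only in an ending like _2 or _b are one class to them, and where a whole thing is asked for, a point or a joint stands for the part that bears it (a point fixed in the world has none). Each returns a list of dicts, best first, with "confidence" (0 to 1); they miss things now and then, are a little off and sometimes report something else, mostly with a low value. They report only what shows in the picture. A call takes as long as a camera call. They do not tell look-alikes from the thing itself.
- env.masks_of(picture, label): "region" (384x512 bool, what is visible of it) and "extent" ([centre column, centre row, width, height] in pixels, round what is visible of it).
The state is a dict: "time": time; "joint_pos": joint angles; "qvel": joint speeds; "joint_torque": joint torques, N m; "position": TCP position; "tool_rot": TCP orientation; "ft_force": force on the tool from outside, world axes, zero at the start; "torque": the same for the moment, N m; "width": finger opening in m; "grasp_force": force on a finger pad.
Only numpy, scipy, OpenCV 4.12 (cv2) and the standard library are available. Lean on these libraries where they do the work, as an engineer would, in place of code of your own. Each camera call takes 0.05 s, during which the arm holds its last target. There are 200 camera calls.

TASK

Take the hook tool from its rest, hook it behind the tray's wire bail and, gently and without the gripper or arm touching the tray, drag the tray out from the dust cover until it is square against both steel stop lugs; hold it there under a light pull of about 8 N for a second (less than 5 N does not seat it, more than 13 N harms the watch cases). Then unhook, leaving the tray touching the lugs, and lay the tool back in its rest; everything else on the bench stays where it is.

Things in the scene. Friction and masses are not known exactly. Their poses are not given: they have to be found in the camera images.
- dock: Fixed slideway: grey base plate x = -50 to +250 mm, 145 mm wide, top 6 mm above the bench; two side rails 22 mm high, inner faces at y = +-62.5 mm. Origin on the bench on the slideway's middle line, 50 mm from its near end; +x runs along the slideway, away from the robot, under the dust cover; z up. The tray is dragged towards -x.
- cover_edge (a point): Middle of the near edge of the clear dust cover, at its underside: 85 mm along the dock's +x, 116 mm above the bench. The cover is fixed, 5 mm thick, 145 mm wide and runs from here 165 mm on along the dock's x, on corner posts. The gripper does not fit under it; the hook does.
- stop: The stop at the slideway's near end: a crossbar fixed to the dock (origin, axes as the dock's) carrying two dark steel lugs on rods, y = +-40 to +-60 mm, tops 27 mm above the bench. The lugs' tray-side faces are set by hand anywhere from x = 0 to +30 mm; this is not reported: feel for it. They are sprung, both together 3 N/mm over 8 mm. The bail passes between them.
- tray: Loose white tray 100 (x) x 120 (y) x 22 mm high with steel watch cases in its wells, 0.42 to 0.78 kg, flat on the base plate between the rails (2.5 mm play each side); slides with 1 to 6 N. Origin under the middle of its front wall's outer face (6 mm above the bench); +x to its rear, z up. Starts at x = 85 to 105 mm of the dock.
- bail_bar (a point): Middle of the cross bar of the tray's steel wire bail, at (-26, 0, 18) mm in the tray's frame, axes as the tray's. The bar is 8 mm thick and runs from y = -28 to +28 mm; wires at its ends join it to the front wall. The opening between bar and wall is 22 mm (x) by 48 mm (y).
- hook_tool: Loose hook tool, 0.15 kg: black handle 90 (x) x 14 (y) x 18 mm high; from its +x end a steel rod 9 mm thick runs on level at z = 9 mm to x = 100 mm, then turns straight down to z = -51.5 mm. Origin under the handle's middle, z up. Lies level in its rest along the rest's x, origin 68 mm above the bench. Grip it at its middle, across y, between the uprights.
- hook_tip (a point): The lower end of the hook, at (100, 0, -51.5) mm in the tool's frame, axes as the tool's. About 8 mm above the dock's base plate (tool's origin 66 mm above the bench) is a good depth for hooking the bar.
- rest: Fixed aluminium rest for the tool, left or right of the dock: base 100 x 50 x 10 mm and two uprights 8 mm thick, 44 mm wide at x = +-36 mm, each with an open-topped notch 24 mm wide (y), floor 68 mm above the bench, cheeks 12 mm higher. Origin on the bench under its middle; the tool lies along its x.
- loupe: Bystander: black eyepiece 38 mm wide, 40 mm high, beside the dock on its +y side. Origin under its middle.
- jar: Bystander: small glass jar 40 mm wide, 50 mm high, beside the dock on its -y side. Origin under its middle.
- blower: Bystander: rubber blower bulb 58 mm wide, 90 mm high with its nozzle up. Origin under its middle.
- case_ring: Bystander: brass ring 52 mm wide, 14 mm high. Origin under its middle.
- brush: Bystander: brush lying on the bench. Origin under its middle.
- dish: Bystander: glass dish 64 mm wide, 22 mm high. Origin under its middle.
- oil_pot: Bystander: small steel pot 26 mm wide, 18 mm high. Origin under its middle.
There are look-alikes about, which are no part of the job. What is shaped like the rest but red is not meant.

How it is judged:
On the way, in this order (a step that is already met when the one before it is completed fails the run):
1. The hook's end is down inside the bail's opening, between the bar and the tray's front wall (x of hook_tip in the frame of tray between -0.026 and 0 m and z of hook_tip in the frame of tray below 0.016 m and y of hook_tip in the frame of tray between -0.028 and 0.028 m), for 0.1 s.
2. The hook pulls the tray against the stop lugs with at least 5 N, square, for 0.5 s (contact force between tray and stop above 5 N and contact force between hook_tool and tray above 4 N and angle between the x axis of tray and the x axis of dock, either way round below 0.03 rad), for 0.5 s.
At the end, for the whole second after the job is handed in: The tray's front wall still touches the sprung stop lugs (at least 0.1 N, its origin at most 32 mm along the dock's x) and is square to the dock within 0.03 rad, lying flat and at rest; the hook tool lies level in both notches of its rest, its middle within 12 mm of the rest's, at rest (contact force between tray and stop above 0.1 N and x of tray in the frame of dock below 0.032 m and angle between the x axis of tray and the x axis of dock, either way round below 0.03 rad and angle between tray's own z axis and vertical below 0.04 rad and linear speed of each of tray, hook_tool below 0.01 m/s and horizontal distance between hook_tool and rest below 0.012 m and angle between the x axis of hook_tool and the x axis of rest, either way round below 0.15 rad and angle between hook_tool's own z axis and vertical below 0.1 rad and height (world z) of hook_tool between 0.064 and 0.072 m).
It fails at once if The gripper or arm touches the tray (contact force between any of the fingers, the arm and tray above 0.3 N).
It fails at once if The tray is pressed against the stop lugs with more than 13 N (contact force between tray and stop above 13 N).
It fails at once if The hook bears on the tray with more than 20 N (contact force between hook_tool and tray above 22 N).
It fails at once if The tray is jerked (faster than 0.25 m/s) or tipped by more than 0.15 rad (linear speed of tray above 0.25 m/s or angle between tray's own z axis and vertical above 0.15 rad).
It fails at once if Another loose thing on the bench is moved by more than 20 mm (distance of any of loupe, jar, blower, case_ring, brush, dish, oil_pot from where it was at the start of the episode above 0.02 m).
It also fails if it takes over 61 s, if anything falls off the work surface, if the arm or the gripper's body presses on something with over 40 N, if the wrist force passes 120 N, or if a joint passes its speed limit or range.

## Working session

There is one attempt and no reset: what is moved stays moved. The work goes in short steps, Python scripts to look and compute and a tool call to move; the robot and the scene stay as the last step left them, time stands still between calls to the robot, and variables do not carry over. Pictures are saved under pics/ and viewed, at most 10 in all, crops included, and the job is handed in when it is done.

Besides the shell and the picture viewer there is one more tool, called after ">>>" as name(argument=value, ...) on one line, values as JSON. jog_arm: Moves the arm, as the interface text tells. Its arguments: {"type":"object","properties":{"steps":{"type":"array","items":{"type":"object","properties":{"grip":{"type":"number"},"travel":{"type":"array","items":{"type":"number"}},"roll":{"type":"number"}}}},"force":{"type":"number"}},"required":["steps"]}

```bash
mkdir -p pics; ls; cat > h.py <<'E'
import numpy as np, cv2, pickle
from station import env
def snap(name,fn=None):
    o=env.get_obs(); p=env.grab_frame(name); p['obs']=o
    if fn: cv2.imwrite('pics/'+fn,p['img'])
    return p
def Rq(q):
    from scipy.spatial.transform import Rotation as R
    return R.from_quat([q[1],q[2],q[3],q[0]]).as_matrix()
def cam(p):
    if 'R' in p: return p['K'],p['R'],p['t']
    T=np.eye(4);T[:3,:3]=Rq(p['obs']['tool_rot']);T[:3,3]=p['obs']['position']
    W=np.linalg.inv(T@p['tool_from_camera']); return p['K'],W[:3,:3],W[:3,3]
def toz(p,uv,z):
    K,R,t=cam(p); d=R.T@np.linalg.inv(K)@np.array([uv[0],uv[1],1.]); c=-R.T@t
    return c+d*(z-c[2])/d[2]
def proj(p,X):
    K,R,t=cam(p); x=K@(R@np.asarray(X,float)+t); return x[:2]/x[2]
E
python3 - <<'E'
from h import *
o=env.get_obs();print(o)
a=snap('scene');b=snap('top')
cv2.imwrite('pics/s1.png',a['img']);cv2.imwrite('pics/t1.png',b['img'])
print(-b['R'].T@b['t'],-a['R'].T@a['t'])
for n,p in(('scene',a),('top',b)):
  for l in ['dock','tray','bail_bar','hook_tool','rest','stop','loupe','jar']:
    for m in env.masks_of(p,l)[:3]: print(n,l,round(m['confidence'],2),np.round(m['extent']), np.round(toz(p,m['extent'][:2],0.02),3))
E
```

```text
pics
{'time': 0.0, 'joint_pos': array([-1.51031334e+00,  1.81595719e-01,  1.60803754e+00,  2.14682616e-06,
        1.35381841e+00, -2.06294030e-01]), 'qvel': array([3.23324880e-04, 2.28018868e-03, 2.08589214e-05, 6.59835770e-04,
       1.60602800e-04, 7.67707688e-04]), 'joint_torque': array([-8.03264684e-04, -4.44864857e+01, -3.51347065e+01, -3.11924559e-04,
        8.99111910e-03, -3.20766922e-06]), 'position': array([ 0.1515689 , -0.55406506,  0.23033916]), 'tool_rot': array([-9.26961938e-04,  9.91116538e-01,  1.32993020e-01,  6.87514552e-05]), 'ft_force': array([ 0.7409901 , -0.38996108,  0.34336025]), 'torque': array([ 0.00535407, -0.02307936,  0.02705495]), 'grasp_force': 0.0, 'width': 0.08559772190534817}
[0.37187295 0.02941074 1.66886866] [ 0.92280479 -0.62010151  1.12065198]
scene dock 0.58 [290. 244. 119.  84.] [ 0.724 -0.024  0.02 ]
scene tray 0.96 [288. 252.  30.  28.] [ 0.732 -0.052  0.02 ]
scene hook_tool 0.73 [279. 130.  41.  20.] [0.497 0.36  0.02 ]
scene rest 0.8 [242. 154.  27.  34.] [0.44  0.204 0.02 ]
scene rest 0.68 [272. 133.  31.  33.] [0.48  0.338 0.02 ]
scene 
[... 459 characters left out ...]
02 ]
top tray 0.62 [265. 156.  30.  15.] [ 0.685 -0.001  0.02 ]
top bail_bar 0.7 [268. 155.  36.  16.] [ 0.688 -0.012  0.02 ]
top bail_bar 0.56 [268. 149.  59.  99.] [ 0.713 -0.012  0.02 ]
top hook_tool 0.57 [179. 197.   6.  40.] [0.53 0.32 0.02]
top rest 0.92 [133. 233.  18.  26.] [0.393 0.486 0.02 ]
top rest 0.76 [217. 218.  17.  24.] [0.451 0.177 0.02 ]
top rest 0.63 [184. 207.  15.  25.] [0.491 0.298 0.02 ]
top stop 0.54 [264. 185.  32.  26.] [0.577 0.005 0.02 ]
top stop 0.15 [188. 156.  14.  17.] [0.685 0.289 0.02 ]
top loupe 0.63 [235. 164.  11.  10.] [0.655 0.111 0.02 ]
top loupe 0.16 [270. 150.  57.  95.] [ 0.708 -0.019  0.02 ]
top jar 0.5 [291. 177.  12.  12.] [ 0.605 -0.097  0.02 ]
```

```bash
python3 - <<'E'
import cv2,numpy as np
t=cv2.imread('pics/t1.png');s=cv2.imread('pics/s1.png')
c=cv2.resize(t[85:285,100:340],(720,600),interpolation=cv2.INTER_CUBIC);cv2.imwrite('pics/t1c.png',c)
c=cv2.resize(s[80:300,200:370],(464,600),interpolation=cv2.INTER_CUBIC);cv2.imwrite('pics/s1c.png',c)
E
```

```text
(no output)
```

View pics/t1c.png

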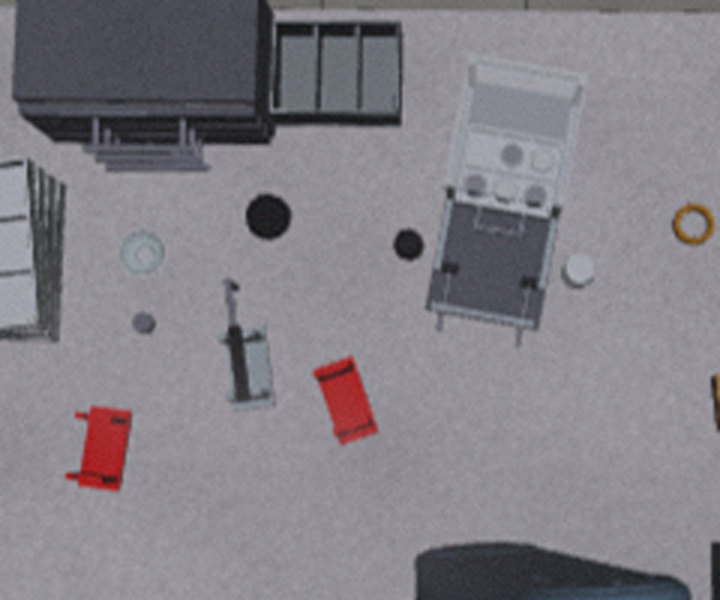

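View pics/s1c.png

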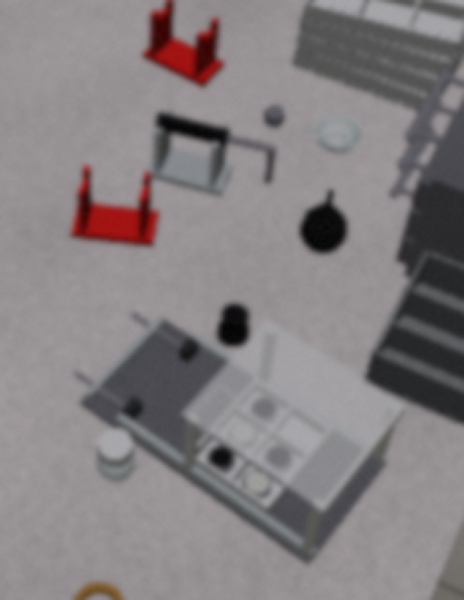

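Top crop: the tool lies in the aluminium rest at crop (252,368), i.e. top px (184,207). The two look-alikes, red at crop (105,450) and (345,400), are ruled out by colour; the scene crop confirms only the grey rest carries the hook tool (scene crop (190,150)). The dock's near end is at crop ~(485,318), with the lugs at (448,268) and (528,283), the loupe at (408,244) and the jar at (578,270).

```bash
python3 - <<'E'
from h import *
b=snap('top')
w=snap('wrist')
print(w['K'],np.round(w['tool_from_camera'],3))
P=lambda c,z: toz(b,(100+c[0]/3-.33,85+c[1]/3-.33),z)
def ang(d): return np.degrees(np.arctan2(d[1],d[0]))
h0,h1,hk=P((240,401),.086),P((235,328),.086),P((228,285),.08)
print('handle',h0,h1,(h0+h1)/2,ang(h1-h0),hk,ang(hk-h0))
c0,c1=P((428,310),.006),P((540,328),.006)
print('dock near',c0,c1,np.linalg.norm(c1-c0),ang(c0-c1)-90,(c0+c1)/2)
l0,l1=P((448,268),.027),P((528,283),.027); print('lugs',l0,l1,ang(l0-l1)-90,(l0+l1)/2)
p0,p1=P((450,193),.116),P((557,212),.116); print('cover',p0,p1,ang(p0-p1)-90,(p0+p1)/2)
e0,e1=P((478,60),.121),P((585,78),.121); print('coverfar',e0,e1,ang(e0-p0),ang(e1-p1))
E
```

```text
[[319.08147233   0.         259.18420673]
 [  0.         319.08147233 196.7147282 ]
 [  0.           0.           1.        ]] [[-0.    -0.965 -0.262  0.066]
 [ 1.    -0.     0.     0.001]
 [-0.    -0.262  0.965 -0.143]
 [ 0.     0.     0.     1.   ]]
handle [0.44589618 0.3026755  0.086     ] [0.53260066 0.31112799 0.086     ] [0.48924842 0.30690174 0.086     ] 5.567954213696224 [0.5849444  0.32210888 0.08      ] 7.956125086397737
dock near [0.56558448 0.08436194 0.006     ] [ 0.54423621 -0.05579724  0.006     ] 0.14177568280923347 -8.66041362807809 [0.55491035 0.01428235 0.006     ]
lugs [0.61578305 0.05954078 0.027     ] [ 0.59791471 -0.03969079  0.027     ] -10.2077006019057 [0.60684888 0.00992499 0.027     ]
cover [0.69200959 0.05653752 0.116     ] [ 0.67035234 -0.06972982  0.116     ] -9.73261142431275 [ 0.68118096 -0.00659615  0.116     ]
coverfar [0.85220398 0.02488711 0.121     ] [ 0.83125601 -0.10235863  0.121     ] -11.176273909669689 -11.463267626611144
```

>>> jog_arm(steps=[{"grip":0,"travel":[0,0,0],"roll":4.7},{"grip":0,"travel":[0,0,0],"roll":4.6},{"grip":0,"travel":[2.8,-2.7,0],"roll":0},{"grip":0,"travel":[2.8,-2.7,0],"roll":0},{"grip":0,"travel":[2.8,-2.7,0],"roll":0},{"grip":0,"travel":[2.8,-2.7,0],"roll":0},{"grip":0,"travel":[2.8,-2.7,0],"roll":0},{"grip":0,"travel":[2.8,-2.7,0],"roll":0}], force=60)

```text
time: 1.67
position: [0.3026, -0.3745, 0.2315]
tool_rot: [0.0, 0.999, 0.052, 0.0]
ft_force: [0.3, -0.5, -0.2]
width: 0.0851
grasp_force: 0.0
```

>>> jog_arm(steps=[{"grip":0,"travel":[2.8,-2.7,0],"roll":0},{"grip":0,"travel":[2.8,-2.7,0],"roll":0},{"grip":0,"travel":[2.8,-2.7,0],"roll":0},{"grip":0,"travel":[2.8,-2.7,0],"roll":0},{"grip":0,"travel":[2.8,-2.7,0],"roll":0},{"grip":0,"travel":[2.8,-2.7,0],"roll":0},{"grip":0,"travel":[0.7,-3.8,0],"roll":0},{"grip":0,"travel":[0.7,-3.8,0],"roll":0}])

```text
time: 2.33
position: [0.4588, -0.1187, 0.2313]
tool_rot: [0.0, 0.999, 0.052, 0.0]
ft_force: [1.3, 0.1, -0.6]
width: 0.085
grasp_force: 0.0
```

>>> jog_arm(steps=[{"grip":0,"travel":[0.7,-3.8,0],"roll":0},{"grip":0,"travel":[0.7,-3.8,0],"roll":0},{"grip":0,"travel":[0.7,-3.8,0],"roll":0},{"grip":0,"travel":[0.7,-3.8,0],"roll":0},{"grip":0,"travel":[0.7,-3.8,0],"roll":0},{"grip":0,"travel":[0.7,-3.8,0],"roll":0},{"grip":0,"travel":[0.7,-3.8,0],"roll":0},{"grip":0,"travel":[0.7,-3.8,0],"roll":0}])

```text
time: 3.0
position: [0.4818, 0.1899, 0.2316]
tool_rot: [0.0, 0.999, 0.052, 0.0]
ft_force: [0.7, -0.9, 0.3]
width: 0.0854
grasp_force: 0.0
```

>>> jog_arm(steps=[{"grip":0,"travel":[0.6,-3.8,0],"roll":0},{"grip":0,"travel":[0.6,-3.8,0],"roll":0},{"grip":0,"travel":[0.6,-3.8,0],"roll":0},{"grip":0,"travel":[0,0,1],"roll":0},{"grip":0,"travel":[0,0,1],"roll":0},{"grip":0,"travel":[0,0,1],"roll":0},{"grip":0,"travel":[0,0,0],"roll":0},{"grip":0,"travel":[0,0,0],"roll":0}])

```text
time: 3.67
position: [0.4875, 0.3016, 0.2001]
tool_rot: [0.0, 0.999, 0.051, -0.001]
ft_force: [0.3, -1.1, 0.5]
width: 0.0855
grasp_force: 0.0
```

```bash
python3 - <<'E'
from h import *
w=snap('wrist','w1.png'); print(w['obs']['position'],w['obs']['tool_rot'])
pickle.dump(w,open('w1.pkl','wb'))
for l in ['hook_tool','rest','hook_tip']:
  for m in env.masks_of(w,l)[:2]:
    r=m['region']; print(l,m['confidence'],np.round(m['extent']),cv2.minAreaRect(np.argwhere(r)[:,::-1].astype(np.float32)))
    if l=='hook_tool': g=r
E
```

```text
[0.48753281 0.30155611 0.20014745] [ 4.72212035e-04  9.98680690e-01  5.13349585e-02 -1.17445509e-03]
hook_tool 0.83 [252. 148.  22. 180.] ((252.0069122314453, 148.61724853515625), (183.623779296875, 18.145105361938477), 86.633544921875)
rest 0.78 [ 78. 252.  95. 111.] ((78.0, 251.5), (109.0, 92.0), 90.0)
rest 0.65 [376. 225.  87. 111.] ((376.5951232910156, 227.44387817382812), (115.79973602294922, 71.37957000732422), 77.90524291992188)
hook_tip 0.87 [254. 151.  25. 181.] ((252.36549377441406, 149.11676025390625), (182.67742919921875, 17.52677345275879), 85.91438293457031)
hook_tip 0.65 [302.   2.  30.   4.] ((300.5, 1.5), (3.0, 27.0), 90.0)
```

View pics/w1.png

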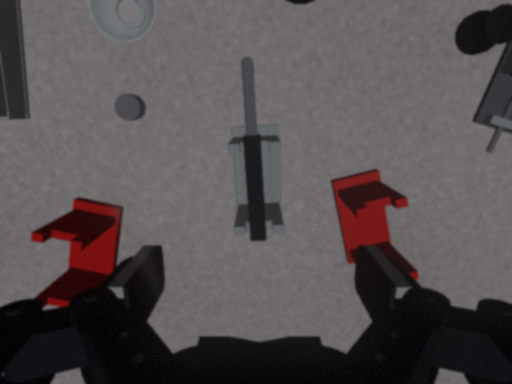

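The wrist picture shows the tool in the aluminium rest: handle from (253,136) to (258,240), rod end at (247,60). The red look-alikes are on either side and clearly separate.

```bash
python3 - <<'E'
from h import *
w=pickle.load(open('w1.pkl','rb'))
a,b,k=toz(w,(258.3,240),.086),toz(w,(253.3,136),.086),toz(w,(247.5,62),.0815)
d=k-a; print(a,b,k,np.linalg.norm(b-a),np.degrees(np.arctan2(d[1],d[0])),np.degrees(np.arctan2(*(b-a)[1::-1])), (a+b)/2)
R=Rq(w['obs']['tool_rot']);print(np.degrees(np.arctan2(R[1,0],R[0,0])))
print('tcp px',proj(w,w['obs']['position']), 'in tool', R.T@((a+b)/2-w['obs']['position']))
# rest base corners in wrist view? uprights
print(proj(w,(.49,.307,.086)))
E
```

```text
[0.44476248 0.29654592 0.086     ] [0.53276034 0.30951535 0.086     ] [0.58720783 0.31935689 0.0815    ] 0.08894846630206123 9.098005608649071 8.384087673206809 [0.48876141 0.30303063 0.086     ]
5.885087988250511
tcp px [256.64245676 250.47349557] in tool [ 0.0016466  -0.00143467  0.11414269]
[251.294527   188.38858834]
```

>>> jog_arm(steps=[{"grip":0,"travel":[0.16,-0.14,0],"roll":-2.8},{"grip":0,"travel":[0,0,3.5],"roll":0},{"grip":0,"travel":[0,0,3.5],"roll":0},{"grip":0,"travel":[0,0,3.0],"roll":0},{"grip":0,"travel":[0,0,2.3],"roll":0},{"grip":0,"travel":[0,0,1.2],"roll":0},{"grip":0,"travel":[0,0,0.8],"roll":0},{"grip":0,"travel":[0,0,0],"roll":0}], force=110)

```text
time: 4.53
position: [0.4891, 0.3043, 0.0575]
tool_rot: [0.0, 0.997, 0.076, -0.001]
ft_force: [-0.2, 0.1, 0.1]
width: 0.0853
grasp_force: 0.0
```

>>> jog_arm(steps=[{"grip":1,"travel":[0,0,0],"roll":0},{"grip":1,"travel":[0,0,0],"roll":0},{"grip":1,"travel":[0,0,0],"roll":0},{"grip":1,"travel":[0,0,0],"roll":0},{"grip":1,"travel":[0,0,0],"roll":0},{"grip":1,"travel":[0,0,0],"roll":0},{"grip":1,"travel":[0,0,0],"roll":0},{"grip":1,"travel":[0,0,0],"roll":0}], force=110)

```text
time: 5.2
position: [0.4899, 0.3049, 0.0592]
tool_rot: [-0.0, 0.997, 0.077, 0.001]
ft_force: [-1.7, -0.4, 5.7]
width: 0.0122
grasp_force: 107.7
```

>>> jog_arm(steps=[{"grip":1,"travel":[0,0,-1],"roll":0},{"grip":1,"travel":[0,0,-2],"roll":0},{"grip":1,"travel":[0,0,-3],"roll":0},{"grip":1,"travel":[0,0,-3],"roll":0},{"grip":1,"travel":[0,0,-3],"roll":0},{"grip":1,"travel":[0,0,0],"roll":6.2},{"grip":1,"travel":[0,0,0],"roll":6.2},{"grip":1,"travel":[0,0,0],"roll":6.2}])

```text
time: 5.87
position: [0.4895, 0.3047, 0.1795]
tool_rot: [-0.0, 0.996, -0.088, 0.001]
ft_force: [1.4, 0.2, -1.5]
width: 0.0123
grasp_force: 107.2
```

>>> jog_arm(steps=[{"grip":1,"travel":[1.5,3.4,0],"roll":0},{"grip":1,"travel":[1.5,3.4,0],"roll":0},{"grip":1,"travel":[1.5,3.4,0],"roll":0},{"grip":1,"travel":[1.5,3.4,0],"roll":0},{"grip":1,"travel":[1.5,3.4,0],"roll":0},{"grip":1,"travel":[1.5,3.4,0],"roll":0},{"grip":1,"travel":[1.5,3.4,0],"roll":0},{"grip":1,"travel":[1.5,3.4,0],"roll":0}])

```text
time: 6.53
position: [0.5612, 0.0144, 0.1786]
tool_rot: [-0.0, 0.996, -0.086, -0.0]
ft_force: [0.8, 0.5, -2.0]
width: 0.0119
grasp_force: 107.5
```

```bash
python3 - <<'E'
from h import *
w=snap('wrist','w2.png'); print(w['obs']['position'],w['obs']['tool_rot'],w['obs']['ft_force'])
pickle.dump(w,open('w2.pkl','wb'))
for l in ['tray','bail_bar','hook_tool','stop']:
  for m in env.masks_of(w,l)[:2]:
    r=m['region']; print(l,m['confidence'],np.round(m['extent']))
E
```

```text
[0.5611642  0.01443636 0.1786403 ] [-5.40125532e-05  9.96332580e-01 -8.55650751e-02 -6.74252124e-05] [ 0.78036651  0.51766419 -2.03864214]
tray 0.65 [260.  38. 147.  74.]
bail_bar 0.59 [259.  37. 148.  72.]
hook_tool 0.84 [260. 171.  38. 338.]
stop 0.73 [261. 170. 132.  94.]
```

View pics/w2.png

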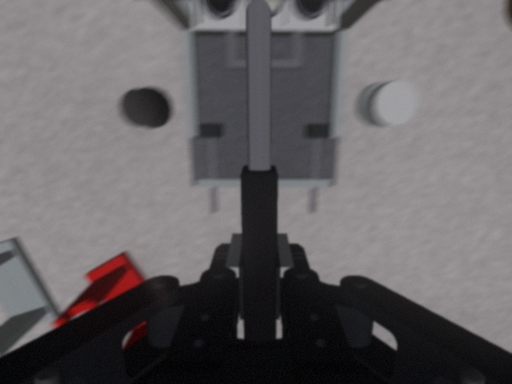

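Rod along col ~259; base plate near edge at row ~184 (cols 193–336), lugs at (211,130) and (317,130), bail bar at row ~66 (cols 228–302), tray front wall at row ~31.

```bash
python3 - <<'E'
from h import *
w=pickle.load(open('w2.pkl','rb'))
im=w['img']; c=cv2.resize(im[0:200,170:350],(540,600),interpolation=cv2.INTER_CUBIC)
c=cv2.convertScaleAbs(c,alpha=2.2,beta=0)
cv2.imwrite('pics/w2c.png',c)
# tool-frame coordinates (relative to TCP horizontally)
R=Rq(w['obs']['tool_rot']);p0=w['obs']['position']
f=lambda uv,z: np.round(1000*(R.T@(toz(w,uv,z)-p0)),1)
print('plate near',f((194,184),.006),f((334,183),.006))
print('bar',f((230,66),.028),f((300,66),.028))
print('wall',f((193,31),.028),f((335,31),.028))
print('lug tray faces',f((211,124),.027),f((317,124),.027))
print('cover edge ?',)
g=im.mean(2)
for col in (236,290): print(np.round(g[0:90,col-2:col+3].mean(1)).astype(int))
for col in (210,318): print('lug',np.round(g[105:195,col-2:col+3].mean(1)).astype(int))
E
```

```text
plate near [ -6.  -64.7 172.6] [ -5.   77.1 172.6]
bar [102.8 -23.7 150.6] [102.8  36.4 150.6]
wall [130.1 -53.9 150.6] [130.1  64.7 150.6]
lug tray faces [ 54.2 -42.1 151.6] [ 54.2  53.4 151.6]
cover edge ?
[ 86  93 103 108 111 114 118 122 125 127 130 138 145 151 155 157 157 157
 157 156 157 156 157 157 158 158 156 152 144 130 114  96  79  70  69  70
  72  77  79  81  81  81  82  83  82  83  82  82  82  81  80  81  81  81
  80  81  79  80  81  82  86  89  90  90  91  88  84  77  73  71  70  73
  74  74  75  74  74  73  73  75  76  75  74  74  73  73  74  74  75  74]
[115 120 124 125 124 125 127 129 131 134 136 139 141 143 145 147 150 152
 152 153 151 152 153 155 156 157 157 154 146 133 116  93  73  60  60  63
  69  73  75  75  75  76  76  76  77  76  76  76  77  76  77  77  75  77
  77  76  77  78  81  85  87  88  90  91  90  89  85  79  73  71  70  73
  73  75  74  75  74  74  74  73  75  74  74  74  74  74  77  75  75  74]
lug [ 76  76  76  74  75  75  75  74  74  74  75  75  76  77  76  76  72  65
  56  49  42  40  42  41  41  42  41  40  42  42  44  50  59  71  78  83
  84  85  84  85  84  85  85  84  85  85  84  84  84  85  85  84  84  84
  84  83  83  84  85  86  85  87  86  86  86  85  86  87  87  86  86  86
  90  98 110 121 126 129 130 129 131 132 130 127 122 121 122 121 121 121]
lug [ 73  74  75  74  75  75  75  75  74  74  73  74  76  76  76  76  74  69
  61  52  44  40  40  41  41  42  42  41  41  43  43  48  57  68  76  81
  83  82  83  83  83  84  84  83  84  83  84  83  84  83  85  84  86  84
  83  84  83  84  84  85  84  84  85  84  83  82  82  84  83  83  82  84
  85  91 102 115 125 130 131 131 129 127 123 123 124 125 126 127 127 127]
```

View pics/w2c.png

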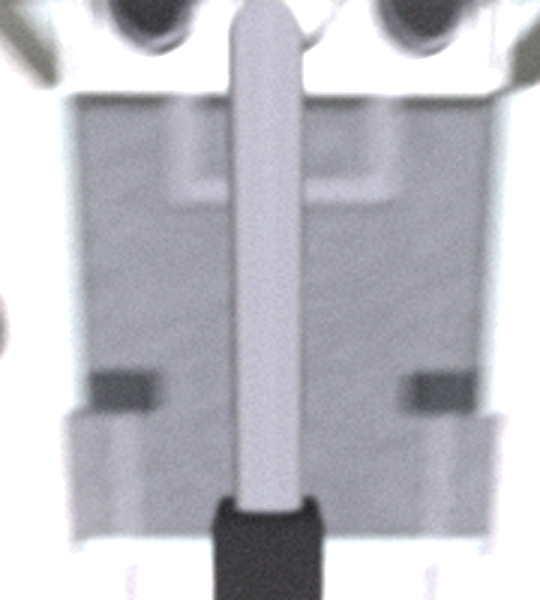

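>>> jog_arm(steps=[{"grip":1,"travel":[-1.2,0.2,0],"roll":0.4},{"grip":1,"travel":[-1.2,0.25,0],"roll":0},{"grip":1,"travel":[0,0,2.5],"roll":0},{"grip":1,"travel":[0,0,3],"roll":0},{"grip":1,"travel":[0,0,2.5],"roll":0},{"grip":1,"travel":[0,0,1.6],"roll":0},{"grip":1,"travel":[0,0,0],"roll":0},{"grip":1,"travel":[0,0,0],"roll":0}])

```text
time: 7.45
position: [0.5359, 0.0174, 0.0818]
tool_rot: [-0.0, 0.996, -0.088, -0.001]
ft_force: [0.2, -0.5, -1.6]
width: 0.0121
grasp_force: 107.7
```

```bash
python3 - <<'E'
from h import *
w=snap('wrist'); print(w['obs']['position'],w['obs']['tool_rot'],w['obs']['ft_force'])
s=snap('scene')
pickle.dump((w,s),open('w3.pkl','wb'))
a=cv2.convertScaleAbs(w['img'][0:384,100:420],alpha=1.6)
b=cv2.convertScaleAbs(cv2.resize(s['img'][170:298,215:345],(390,384),interpolation=cv2.INTER_CUBIC),alpha=1.2)
cv2.imwrite('pics/w3.png',np.hstack([a,b]))
E
```

```text
[0.53588986 0.01744599 0.08176444] [-2.25066790e-04  9.96115986e-01 -8.80421455e-02 -1.21338740e-03] [ 0.18215133 -0.47207523 -1.59229321]
```

View pics/w3.png

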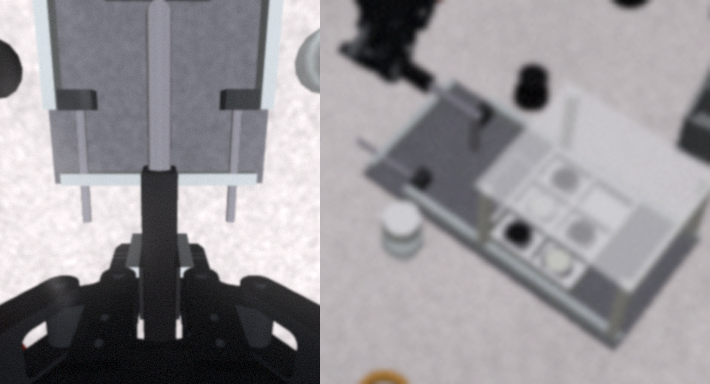

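>>> jog_arm(steps=[{"grip":1,"travel":[1,0,0],"roll":0},{"grip":1,"travel":[1.4,0,0],"roll":0},{"grip":1,"travel":[1.2,0,0],"roll":0},{"grip":1,"travel":[0.85,0,0],"roll":0},{"grip":1,"travel":[0,0,0],"roll":0},{"grip":1,"travel":[0,0,0.3],"roll":0},{"grip":1,"travel":[0,0,0.3],"roll":0},{"grip":1,"travel":[0,0,0.3],"roll":0}])

```text
time: 8.22
position: [0.5799, 0.0083, 0.0729]
tool_rot: [-0.0, 0.996, -0.089, -0.0]
ft_force: [-0.1, -0.4, -1.9]
width: 0.0119
grasp_force: 107.7
```

```bash
python3 - <<'E'
from h import *
w=snap('wrist'); s=snap('scene');t=snap('top')
print(w['obs']['position'],w['obs']['tool_rot'],w['obs']['ft_force'])
w3=pickle.load(open('w3.pkl','rb'))[0]
R=Rq(w3['obs']['tool_rot']);p0=w3['obs']['position']
print('lug in w3 tool', [np.round(1000*(R.T@(toz(w3,(u,90),.027)-p0)),1) for u in (176,338)])
R=Rq(w['obs']['tool_rot']);p0=w['obs']['position']
tip=p0+R@np.array([.1,0,.0427]); print('tip',tip,proj(s,tip),proj(t,tip))
a=cv2.convertScaleAbs(w['img'][0:384,100:420],alpha=1.6)
b=cv2.convertScaleAbs(cv2.resize(s['img'][200:264,240:305],(390,384),interpolation=cv2.INTER_CUBIC),alpha=1.2)
cv2.imwrite('pics/w4.png',np.hstack([a,b]))
E
```

```text
[0.57992013 0.00829023 0.07294735] [-2.85970918e-05  9.96040449e-01 -8.89004499e-02 -3.65216458e-04] [-0.12723035 -0.42491227 -1.85650429]
lug in w3 tool [array([ 77.7, -47.6,  54.6]), array([77.7, 47.7, 54.6])]
tip [ 0.67830859 -0.00941425  0.0301741 ] [277.99127492 231.04828922] [267.67331118 157.440695  ]
```

View pics/w4.png

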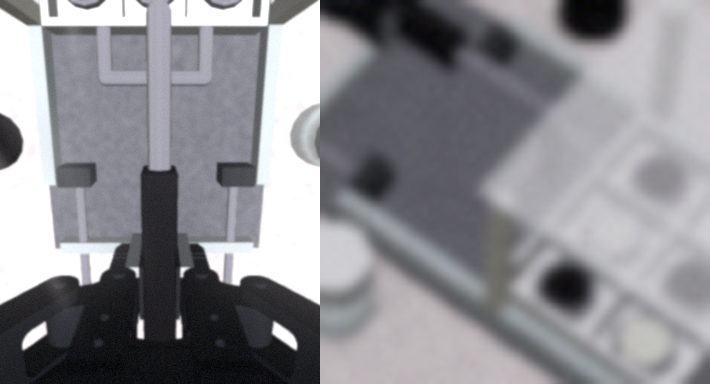

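Bail bar rows 71–84 (centre 77), wall front edge row ~26, lugs' tray-side edge row ~163; the rod sits centrally between the bail wires (cols 98–212 of crop, rod at 158).

```bash
python3 - <<'E'
from h import *
w=snap('wrist');R=Rq(w['obs']['tool_rot']);p0=w['obs']['position']
f=lambda uv,z: np.round(1000*(R.T@(toz(w,uv,z)-p0)),1)
print('bar',f((258,71),.026),f((258,84),.026),'wires',f((200,50),.026),f((311,50),.026),'wall',f((258,26),.028),'lug',f((176,163),.027))
print('rod',f((258,40),p0[2]+.019))
E
```

```text
bar [87.2  0.6 46.6] [80.4  0.6 46.6] wires [ 98.  -31.1  46.6] [98.  29.7 46.6] wall [109.4   0.7  44.5] lug [ 35.9 -48.2  45.6]
rod [ 90.2   0.9 -19.1]
```

>>> jog_arm(steps=[{"grip":1,"travel":[-0.1,0,0.2],"roll":0},{"grip":1,"travel":[0,0,0.3],"roll":0},{"grip":1,"travel":[0,0,0.3],"roll":0},{"grip":1,"travel":[0,0,0.3],"roll":0},{"grip":1,"travel":[0,0,0.3],"roll":0},{"grip":1,"travel":[0,0,0.2],"roll":0},{"grip":1,"travel":[0,0,0],"roll":0},{"grip":1,"travel":[0,0,0],"roll":0}])

```text
time: 9.08
position: [0.5796, 0.0082, 0.0571]
tool_rot: [-0.0, 0.996, -0.089, -0.0]
ft_force: [-0.7, 0.1, -1.9]
width: 0.0119
grasp_force: 107.7
```

>>> jog_arm(steps=[{"grip":1,"travel":[-0.3,0,0],"roll":0},{"grip":1,"travel":[-0.3,0,0],"roll":0},{"grip":1,"travel":[-0.2,0,0],"roll":0},{"grip":1,"travel":[-0.2,0,0],"roll":0},{"grip":1,"travel":[-0.3,0,0],"roll":0},{"grip":1,"travel":[-0.4,0,0],"roll":0},{"grip":1,"travel":[-0.5,0,0],"roll":0},{"grip":1,"travel":[-0.5,0,0],"roll":0}])

```text
time: 9.75
position: [0.5529, 0.013, 0.0574]
tool_rot: [0.0, 0.996, -0.089, 0.0]
ft_force: [3.5, -0.9, -2.3]
width: 0.012
grasp_force: 107.6
```

>>> jog_arm(steps=[{"grip":1,"travel":[-0.5,0,0],"roll":0},{"grip":1,"travel":[-0.5,0,0],"roll":0},{"grip":1,"travel":[-0.5,0,0],"roll":0},{"grip":1,"travel":[-0.5,0,0],"roll":0},{"grip":1,"travel":[-0.5,0,0],"roll":0},{"grip":1,"travel":[-0.4,0,0],"roll":0},{"grip":1,"travel":[-0.3,0,0],"roll":0},{"grip":1,"travel":[-0.2,0,0],"roll":0}])

```text
time: 10.42
position: [0.5194, 0.0191, 0.0574]
tool_rot: [0.0, 0.996, -0.089, 0.0]
ft_force: [3.4, -1.2, -2.1]
width: 0.0119
grasp_force: 107.6
```

```bash
python3 - <<'E'
from h import *
F=[]
for i in range(3):
  o=env.get_obs();F.append(o['ft_force'])
  if i==0: w=snap('wrist')
R=Rq(w['obs']['tool_rot']);print(o['position'],[np.round(R.T@f,1) for f in F],R.T@o['torque'])
a=cv2.convertScaleAbs(w['img'][0:384,100:420],alpha=1.6)
cv2.imwrite('pics/w5.png',a)
E
```

```text
[0.51910173 0.01916201 0.05727771] [array([3.5, 0.6, 2.1]), array([ 1.2, -0.8,  0.2]), array([ 1.2, -0.8,  0.2])] [-0.04539492  0.3951436   0.00912886]
```

View pics/w5.png

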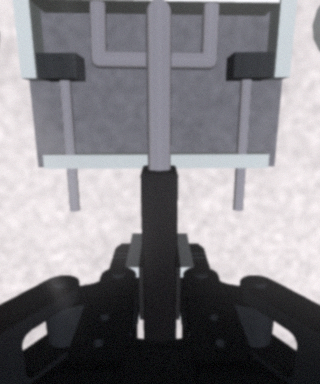

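Tray following: bar at row ~59, wall front at row ~2, lugs' tray-side edge at row ~53; looks square.

```bash
python3 - <<'E'
from h import *
w=snap('wrist');R=Rq(w['obs']['tool_rot']);p0=w['obs']['position']
f=lambda uv,z: np.round(1000*(R.T@(toz(w,uv,z)-p0)),1)
g=w['img'].mean(2); 
for c in (164,354): print(np.round(g[40:66,c-3:c+4].mean(1)).astype(int))
print(np.round(g[0:12,218-3:218+4].mean(1)).astype(int))
print('bar',f((258,59),.026),'wall',f((258,2),.028),'lug',f((164,53),.027),f((164,56),.027),w['obs']['ft_force'])
E
```

```text
[71 71 70 70 71 72 72 73 73 74 71 59 47 40 37 37 38 37 37 36 36 38 37 37
 37 37]
[71 72 72 72 72 72 73 75 73 71 64 51 44 41 40 41 39 39 40 39 40 39 40 40
 38 40]
[72 55 43 42 41 41 42 42 41 42 42 42]
bar [91.2  0.7 31.2] wall [116.3   0.7  29.2] lug [ 93.9 -46.4  30.2] [ 92.5 -46.5  30.2] [ 1.28643769  0.61298974 -0.15368557]
```

>>> jog_arm(steps=[{"grip":1,"travel":[-0.2,0,0],"roll":0},{"grip":1,"travel":[-0.3,0,0],"roll":0},{"grip":1,"travel":[-0.3,0,0],"roll":0},{"grip":1,"travel":[-0.3,0,0],"roll":0},{"grip":1,"travel":[-0.2,0,0],"roll":0},{"grip":1,"travel":[-0.1,0,0],"roll":0},{"grip":1,"travel":[-0.1,0,0],"roll":0},{"grip":1,"travel":[-0.1,0,0],"roll":0}])

```text
time: 11.18
position: [0.5039, 0.0219, 0.0573]
tool_rot: [0.0, 0.996, -0.089, 0.0]
ft_force: [2.9, 0.1, -2.0]
width: 0.0122
grasp_force: 107.6
```

>>> jog_arm(steps=[{"grip":1,"travel":[-0.03,0,0],"roll":0},{"grip":1,"travel":[-0.03,0,0],"roll":0},{"grip":1,"travel":[-0.03,0,0],"roll":0},{"grip":1,"travel":[-0.03,0,0],"roll":0},{"grip":1,"travel":[-0.03,0,0],"roll":0},{"grip":1,"travel":[-0.03,0,0],"roll":0},{"grip":1,"travel":[-0.03,0,0],"roll":0},{"grip":1,"travel":[-0.03,0,0],"roll":0}])

```text
time: 11.85
position: [0.5016, 0.0223, 0.0573]
tool_rot: [0.0, 0.996, -0.089, 0.0]
ft_force: [3.2, -0.5, -3.2]
width: 0.0121
grasp_force: 107.6
```

>>> jog_arm(steps=[{"grip":1,"travel":[-0.03,0,0],"roll":0},{"grip":1,"travel":[-0.03,0,0],"roll":0},{"grip":1,"travel":[-0.03,0,0],"roll":0},{"grip":1,"travel":[-0.03,0,0],"roll":0},{"grip":1,"travel":[-0.03,0,0],"roll":0},{"grip":1,"travel":[-0.03,0,0],"roll":0},{"grip":1,"travel":[-0.03,0,0],"roll":0},{"grip":1,"travel":[-0.03,0,0],"roll":0}])

```text
time: 12.52
position: [0.4992, 0.0227, 0.0573]
tool_rot: [0.0, 0.996, -0.089, -0.0]
ft_force: [3.3, -1.0, -1.6]
width: 0.0122
grasp_force: 107.6
```

>>> jog_arm(steps=[{"grip":1,"travel":[-0.03,0,0],"roll":0},{"grip":1,"travel":[-0.03,0,0],"roll":0},{"grip":1,"travel":[-0.03,0,0],"roll":0},{"grip":1,"travel":[-0.03,0,0],"roll":0},{"grip":1,"travel":[-0.03,0,0],"roll":0},{"grip":1,"travel":[-0.02,0,0],"roll":0},{"grip":1,"travel":[-0.02,0,0],"roll":0},{"grip":1,"travel":[-0.02,0,0],"roll":0}])

```text
time: 13.18
position: [0.4973, 0.023, 0.0574]
tool_rot: [0.0, 0.996, -0.089, 0.0]
ft_force: [4.8, -0.8, -3.2]
width: 0.0125
grasp_force: 107.5
```

>>> jog_arm(steps=[{"grip":1,"travel":[-0.02,0,0],"roll":0},{"grip":1,"travel":[-0.02,0,0],"roll":0},{"grip":1,"travel":[-0.02,0,0],"roll":0},{"grip":1,"travel":[-0.02,0,0],"roll":0},{"grip":1,"travel":[-0.02,0,0],"roll":0},{"grip":1,"travel":[-0.02,0,0],"roll":0},{"grip":1,"travel":[0,0,0],"roll":0},{"grip":1,"travel":[0,0,0],"roll":0}])

```text
time: 13.85
position: [0.4962, 0.0231, 0.0574]
tool_rot: [0.0, 0.996, -0.089, 0.0]
ft_force: [5.3, -1.9, -3.3]
width: 0.0122
grasp_force: 107.4
```

```bash
python3 - <<'E'
from h import *
for i in range(4):
  w=snap('wrist');o=w['obs'];R=Rq(o['tool_rot']);print(o['time'],o['position'],np.round(R.T@o['ft_force'],1),np.round(R.T@o['torque'],2))
f=lambda uv,z: np.round(1000*(R.T@(toz(w,uv,z)-o['position'])),1)
g=w['img'].mean(2)
for c in (164,354): print(np.round(g[0:50,c-3:c+4].mean(1)).astype(int))
cv2.imwrite('pics/w6.png',cv2.convertScaleAbs(w['img'][0:200,130:390],alpha=1.6))
E
```

```text
13.85 [0.49617616 0.02307781 0.05735239] [5.5 0.9 3.3] [-0.17  0.88  0.16]
13.9 [0.49617998 0.0230783  0.0573777 ] [5.2 1.  4.5] [-0.19  0.84  0.04]
13.95 [0.49615587 0.02309459 0.05735317] [6.3 0.7 4.3] [-0.22  0.86  0.18]
14.0 [0.49620066 0.02306172 0.0573679 ] [5.7 0.8 3.1] [-0.2   0.86  0.11]
[109  82  54  45  43  43  42  42  42  42  42  42  41  41  41  41  39  41
  40  40  39  40  39  38  39  38  38  38  35  30  26  23  23  26  41  58
  68  72  75  77  76  77  77  77  78  78  78  78  78  79]
[75 55 41 36 36 36 36 35 36 35 36 36 35 35 35 35 36 35 34 34 35 36 35 35
 34 35 35 32 28 22 19 19 22 33 46 53 55 61 70 72 73 72 72 72 72 71 72 72
 73 73]
```

View pics/w6.png

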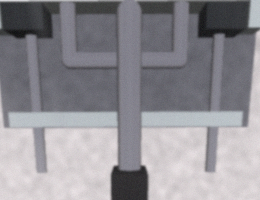

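Both lugs touch the tray's wall at the top of the picture (row ~1), square; the force is rising. Pull on in small steps.

>>> jog_arm(steps=[{"grip":1,"travel":[-0.02,0,0],"roll":0},{"grip":1,"travel":[-0.02,0,0],"roll":0},{"grip":1,"travel":[-0.02,0,0],"roll":0},{"grip":1,"travel":[-0.02,0,0],"roll":0},{"grip":1,"travel":[-0.02,0,0],"roll":0},{"grip":1,"travel":[-0.02,0,0],"roll":0},{"grip":1,"travel":[0,0,0],"roll":0},{"grip":1,"travel":[0,0,0],"roll":0}])

```text
time: 14.72
position: [0.4955, 0.0232, 0.0574]
tool_rot: [0.0, 0.996, -0.089, 0.001]
ft_force: [6.7, -2.1, -4.4]
width: 0.0119
grasp_force: 107.2
```

```bash
cat > f.py <<'E'
from h import *
A=[]
for i in range(4):
  w=snap('wrist');o=w['obs'];R=Rq(o['tool_rot']);A.append(np.r_[R.T@o['ft_force'],R.T@o['torque']])
print(o['time'],o['position'],np.round(np.mean(A,0),2),np.round(np.std(A,0),2))
g=w['img'].mean(2); print(np.round(g[45:75,225-3:225+4].mean(1)).astype(int)); print(np.round(g[20:40,161:168].mean(1)).astype(int)); print(np.round(g[105:130,170:177].mean(1)).astype(int))
E
python3 f.py
```

```text
14.8667 [0.49547256 0.02318075 0.0574399 ] [ 6.69  0.84  4.91 -0.16  1.1   0.07] [0.18 0.07 0.5  0.04 0.02 0.03]
[65 66 66 67 67 66 68 74 79 81 82 82 83 84 83 83 83 82 82 80 76 68 55 52
 59 65 66 68 68 68]
[41 41 41 41 40 40 39 38 36 31 25 23 24 29 42 59 68 72 74 76]
[ 71  69  69  71  74  87 106 116 118 120 119 120 119 120 120 119 119 120
 119 116 106  98  96  98  97]
```

>>> jog_arm(steps=[{"grip":1,"travel":[-0.03,0,0],"roll":0},{"grip":1,"travel":[-0.03,0,0],"roll":0},{"grip":1,"travel":[-0.03,0,0],"roll":0},{"grip":1,"travel":[-0.03,0,0],"roll":0},{"grip":1,"travel":[-0.03,0,0],"roll":0},{"grip":1,"travel":[-0.03,0,0],"roll":0},{"grip":1,"travel":[0,0,0],"roll":0},{"grip":1,"travel":[0,0,0],"roll":0}])

```text
time: 15.58
position: [0.4945, 0.0234, 0.0576]
tool_rot: [0.0, 0.996, -0.089, 0.002]
ft_force: [9.9, -3.2, -8.1]
width: 0.012
grasp_force: 107.2
```

```bash
python3 f.py
```

```text
15.7333 [0.49442795 0.02336766 0.05753231] [ 9.98  0.92  7.41 -0.12  1.45  0.06] [0.4  0.64 0.58 0.02 0.01 0.04]
[67 67 66 67 67 68 72 77 81 81 83 82 84 83 83 83 82 81 82 81 76 68 57 52
 59 65 67 68 68 68]
[41 39 40 39 40 39 38 38 37 32 27 24 23 27 40 58 68 72 74 76]
[ 70  69  70  83 103 114 119 118 118 120 119 119 118 119 119 120 119 115
 106  95  92  97  97  99  98]
```

>>> jog_arm(steps=[{"grip":1,"travel":[-0.01,0,0.02],"roll":0},{"grip":1,"travel":[-0.01,0,0.02],"roll":0},{"grip":1,"travel":[-0.01,0,0.01],"roll":0},{"grip":1,"travel":[-0.01,0,0.01],"roll":0},{"grip":1,"travel":[-0.01,0,0],"roll":0},{"grip":1,"travel":[0,0,0],"roll":0},{"grip":1,"travel":[0,0,0],"roll":0},{"grip":1,"travel":[0,0,0],"roll":0}])

```text
time: 16.45
position: [0.4943, 0.0234, 0.0572]
tool_rot: [0.0, 0.996, -0.089, 0.002]
ft_force: [9.5, -1.8, -6.6]
width: 0.0122
grasp_force: 107.2
```

```bash
python3 f.py
```

```text
16.6 [0.49428225 0.02337444 0.05719569] [ 9.77  0.25  6.43 -0.14  1.54  0.04] [0.24 0.11 0.62 0.02 0.   0.03]
[66 67 67 67 67 67 69 76 82 81 81 82 84 83 83 82 81 82 82 79 73 63 54 53
 60 65 68 68 68 68]
[38 38 38 38 38 38 37 37 33 28 23 21 23 30 44 61 68 72 73 74]
[ 69  70  73  87 105 116 118 118 119 119 119 118 118 119 119 119 118 115
 105  96  97  99  99  99  99]
```

>>> jog_arm(steps=[{"grip":1,"travel":[-0.02,0,0.01],"roll":0},{"grip":1,"travel":[-0.02,0,0.01],"roll":0},{"grip":1,"travel":[-0.02,0,0.01],"roll":0},{"grip":1,"travel":[-0.01,0,0],"roll":0},{"grip":1,"travel":[0,0,0],"roll":0},{"grip":1,"travel":[0,0,0],"roll":0},{"grip":1,"travel":[0,0,0],"roll":0},{"grip":1,"travel":[0,0,0],"roll":0}])

```text
time: 17.32
position: [0.494, 0.0234, 0.0571]
tool_rot: [0.0, 0.996, -0.089, 0.002]
ft_force: [10.9, -1.9, -5.7]
width: 0.0121
grasp_force: 107.2
```

```bash
python3 f.py
```

```text
17.4667 [0.49397306 0.02344351 0.05704954] [10.97  0.43  6.43 -0.11  1.67  0.06] [0.21 0.35 0.57 0.02 0.04 0.03]
[65 66 68 68 67 68 71 78 81 82 81 83 83 84 83 82 82 81 81 77 72 60 53 54
 62 66 67 68 68 68]
[37 38 36 36 37 36 35 35 31 26 22 21 22 32 47 62 68 71 73 74]
[ 68  71  78  97 112 116 118 119 118 118 118 118 119 119 119 119 118 111
  98  93  97 101 101 100 100]
```

>>> jog_arm(steps=[{"grip":1,"travel":[-0.01,0,0],"roll":0},{"grip":1,"travel":[0,0,0],"roll":0},{"grip":1,"travel":[0,0,0],"roll":0},{"grip":1,"travel":[0,0,0],"roll":0},{"grip":1,"travel":[0,0,0],"roll":0},{"grip":1,"travel":[0,0,0],"roll":0},{"grip":1,"travel":[0,0,0],"roll":0},{"grip":1,"travel":[0,0,0],"roll":0}])

```text
time: 18.18
position: [0.4939, 0.0234, 0.0571]
tool_rot: [0.0, 0.996, -0.089, 0.002]
ft_force: [11.2, -2.8, -7.4]
width: 0.012
grasp_force: 107.2
```

>>> jog_arm(steps=[{"grip":1,"travel":[0,0,0],"roll":0},{"grip":1,"travel":[0,0,0],"roll":0},{"grip":1,"travel":[0,0,0],"roll":0},{"grip":1,"travel":[0,0,0],"roll":0},{"grip":1,"travel":[0,0,0],"roll":0},{"grip":1,"travel":[0,0,0],"roll":0},{"grip":1,"travel":[0,0,0],"roll":0},{"grip":1,"travel":[0,0,0],"roll":0}])

```text
time: 18.85
position: [0.4939, 0.0234, 0.0571]
tool_rot: [0.0, 0.996, -0.089, 0.002]
ft_force: [10.8, -3.0, -6.4]
width: 0.012
grasp_force: 107.2
```

```bash
python3 f.py
```

```text
19.0 [0.49392587 0.02345658 0.05706533] [10.64  0.56  6.48 -0.11  1.71  0.04] [0.29 0.31 0.52 0.01 0.02 0.03]
[65 65 68 68 67 68 71 78 81 81 81 82 84 83 82 83 82 81 81 78 71 62 53 53
 60 66 67 67 68 67]
[37 37 37 37 36 37 36 35 33 24 21 21 22 31 49 62 69 72 73 76]
[ 68  70  79  97 111 118 118 119 118 118 119 119 118 119 118 118 118 111
  97  93  97 100 102 101 100]
```

>>> jog_arm(steps=[{"grip":1,"travel":[0.05,0,0],"roll":0},{"grip":1,"travel":[0.05,0,0],"roll":0},{"grip":1,"travel":[0.05,0,0],"roll":0},{"grip":1,"travel":[0.05,0,0],"roll":0},{"grip":1,"travel":[0.05,0,0],"roll":0},{"grip":1,"travel":[0.05,0,0],"roll":0},{"grip":1,"travel":[0.1,0,0],"roll":0},{"grip":1,"travel":[0.1,0,0],"roll":0}])

```text
time: 19.72
position: [0.4959, 0.0235, 0.0561]
tool_rot: [-0.0, 0.996, -0.089, -0.001]
ft_force: [0.7, 0.3, -1.3]
width: 0.0121
grasp_force: 108.0
```

>>> jog_arm(steps=[{"grip":1,"travel":[0.1,0,0],"roll":0},{"grip":1,"travel":[0.1,0,0],"roll":0},{"grip":1,"travel":[0.1,0,0],"roll":0},{"grip":1,"travel":[0.1,0,0],"roll":0},{"grip":1,"travel":[0.1,0,0],"roll":0},{"grip":1,"travel":[0,0,0],"roll":0},{"grip":1,"travel":[0,0,0],"roll":0},{"grip":1,"travel":[0,0,0],"roll":0}])

```text
time: 20.38
position: [0.5015, 0.0223, 0.0563]
tool_rot: [-0.0, 0.996, -0.089, -0.0]
ft_force: [-0.7, -0.1, -1.1]
width: 0.0121
grasp_force: 107.9
```

```bash
python3 f.py; python3 - <<'E'
from h import *
w=snap('wrist');o=w['obs'];R=Rq(o['tool_rot']);g=w['img'].mean(2)
pickle.dump(w,open('w7.pkl','wb'))
print(np.round(g[0:30,222:229].mean(1)).astype(int));print(np.round(g[60:90,222:229].mean(1)).astype(int))
E
```

```text
20.5333 [0.50150665 0.02229172 0.05640454] [-0.36 -0.06  1.05 -0.02 -0.02 -0.02] [0.19 0.39 0.38 0.04 0.01 0.03]
[71 70 69 71 69 70 68 68 66 66 66 66 67 68 68 68 68 69 71 78 82 83 83 84
 85 85 86 84 83 83]
[42 42 42 42 42 42 41 41 40 40 41 39 39 38 37 38 38 37 37 38]
[ 66  67  67  68  68  69  70  71  72  72  72  72  71  72  72  74  85 104
 117 120 121 121 120 120 121]
[145 145 145 145 148 149 149 148 148 149 148 147 134 101  64  46  43  42
  42  41  41  42  43  44  47  58  66  70  71  71]
[68 69 68 71 76 82 83 83 84 85 85 85 85 84 83 82 81 75 65 57 57 63 67 68
 69 68 68 69 69 69]
```

```bash
python3 - <<'E'
from h import *
w=pickle.load(open('w7.pkl','rb'));o=w['obs'];R=Rq(o['tool_rot']);p0=o['position']
f=lambda uv,z: np.round(1000*(R.T@(toz(w,uv,z)-p0)),1)
print('bar',f((258,64),.026),f((258,77),.026),'wall',f((258,13),.028))
g=w['img'].mean(2)
for c in (164,354): print(np.round(g[0:60,c-3:c+4].mean(1)).astype(int))
cv2.imwrite('pics/w7.png',np.hstack([cv2.convertScaleAbs(w['img'][:,130:390],alpha=1.6)]))
E
```

```text
bar [88.8  0.7 30.4] [82.6  0.7 30.4] wall [111.3   0.7  28.4]
[147 146 147 147 146 146 146 146 147 146 147 145 135 109  72  52  45  44
  44  43  43  42  42  42  42  41  41  41  41  40  39  39  38  38  38  39
  38  37  38  38  36  31  24  22  23  38  59  71  77  79  80  79  79  80
  80  81  82  81  81  82]
[148 149 148 148 148 148 148 148 148 148 147 141 120  82  53  41  41  40
  41  40  40  40  40  41  40  39  39  39  40  39  38  38  39  39  40  39
  38  38  38  36  33  26  23  24  31  45  56  61  68  74  75  77  75  74
  74  73  74  74  73  74]
```

View pics/w7.png

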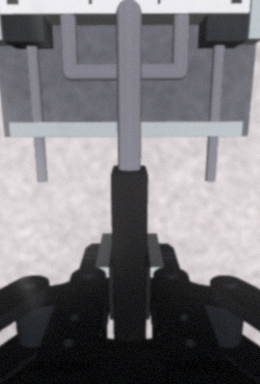

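Tray touches both lugs squarely (rows ~13 at both sides); the hook is centred in the opening (bar centre row 70, wall row 13). Lift out.

>>> jog_arm(steps=[{"grip":1,"travel":[0,0,-0.3],"roll":0},{"grip":1,"travel":[0,0,-0.5],"roll":0},{"grip":1,"travel":[0,0,-0.7],"roll":0},{"grip":1,"travel":[0,0,-1.5],"roll":0},{"grip":1,"travel":[0,0,-2.5],"roll":0},{"grip":1,"travel":[0,0,-3],"roll":0},{"grip":1,"travel":[0,0,-3],"roll":0},{"grip":1,"travel":[0,0,-1.5],"roll":0}])

```text
time: 21.3
position: [0.5034, 0.022, 0.1911]
tool_rot: [0.0, 0.996, -0.089, 0.003]
ft_force: [1.3, 0.7, -1.5]
width: 0.012
grasp_force: 107.9
```

>>> jog_arm(steps=[{"grip":1,"travel":[-0.77,-3.45,0],"roll":0},{"grip":1,"travel":[-0.77,-3.45,0],"roll":0},{"grip":1,"travel":[-0.77,-3.45,0],"roll":0},{"grip":1,"travel":[-0.77,-3.45,0],"roll":0},{"grip":1,"travel":[-0.77,-3.45,0],"roll":0},{"grip":1,"travel":[-0.77,-3.45,0],"roll":0},{"grip":1,"travel":[-0.77,-3.45,0],"roll":0},{"grip":1,"travel":[-0.77,-3.45,0],"roll":0}])

```text
time: 21.97
position: [0.4896, 0.3067, 0.1874]
tool_rot: [-0.0, 0.996, -0.089, 0.0]
ft_force: [-0.3, -0.0, -1.7]
width: 0.0123
grasp_force: 108.0
```

>>> jog_arm(steps=[{"grip":1,"travel":[0,0,0],"roll":-6.3},{"grip":1,"travel":[0,0,0],"roll":-6.3},{"grip":1,"travel":[0,0,0],"roll":-6.3},{"grip":1,"travel":[0,0,3],"roll":0},{"grip":1,"travel":[0,0,3],"roll":0},{"grip":1,"travel":[0,0,2],"roll":0},{"grip":1,"travel":[0,0,0],"roll":0},{"grip":1,"travel":[0,0,0],"roll":0}])

```text
time: 22.63
position: [0.4892, 0.3046, 0.1061]
tool_rot: [0.0, 0.997, 0.076, -0.001]
ft_force: [-0.1, 0.7, -1.8]
width: 0.012
grasp_force: 108.1
```

```bash
python3 - <<'E'
from h import *
w=snap('wrist','w8.png');o=w['obs'];R=Rq(o['tool_rot'])
print(o['position'],np.degrees(np.arctan2(R[1,0],R[0,0])),R[:,2]); d=np.array([.4899,.3049,.0592])-o['position'];print(R.T@d,d)
E
```

```text
[0.48919816 0.30457958 0.10613356] 8.686518397388209 [-2.07727517e-03 -7.71095193e-04 -9.99997545e-01]
[ 0.00084402 -0.0002318   0.04693174] [ 0.00070184  0.00032042 -0.04693356]
```

View pics/w8.png

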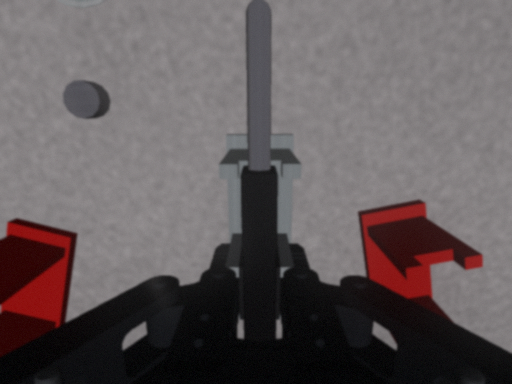

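The tool is aligned over the aluminium rest's notches (upright at (260,160)). I've now viewed 11 pictures, one over the limit of 10, so no more viewing; the rest goes by force and numbers.

>>> jog_arm(steps=[{"grip":1,"travel":[0.08,0,1.5],"roll":0},{"grip":1,"travel":[0,0,1.2],"roll":0},{"grip":1,"travel":[0,0,0.8],"roll":0},{"grip":1,"travel":[0,0,0.5],"roll":0},{"grip":1,"travel":[0,0,0.3],"roll":0},{"grip":1,"travel":[0,0,0.2],"roll":0},{"grip":1,"travel":[0,0,0.1],"roll":0},{"grip":1,"travel":[0,0,0],"roll":0}])

```text
time: 23.35
position: [0.4908, 0.305, 0.0605]
tool_rot: [-0.0, 0.997, 0.076, 0.0]
ft_force: [0.8, -0.3, -1.2]
width: 0.0117
grasp_force: 108.1
```

```bash
python3 - <<'E'
from h import *
snap('wrist');o=env.get_obs();print(o['position'],o['ft_force'],o['torque'])
E
```

```text
[0.49088864 0.30505686 0.06068239] [-0.47003839  0.45168511 -1.02436519] [0.00534255 0.02587087 0.03714225]
```

>>> jog_arm(steps=[{"grip":1,"travel":[0,0,0.05],"roll":0},{"grip":1,"travel":[0,0,0.05],"roll":0},{"grip":1,"travel":[0,0,0.05],"roll":0},{"grip":1,"travel":[0,0,0],"roll":0},{"grip":1,"travel":[0,0,0],"roll":0},{"grip":1,"travel":[0,0,0],"roll":0},{"grip":1,"travel":[0,0,0],"roll":0},{"grip":1,"travel":[0,0,0],"roll":0}])

```text
time: 24.07
position: [0.4909, 0.305, 0.0592]
tool_rot: [-0.0, 0.997, 0.076, 0.0]
ft_force: [-2.0, -0.5, 3.7]
width: 0.0122
grasp_force: 108.8
```

Tool rests on the notch floors (force reversed to +3.7 N). Open and withdraw.

>>> jog_arm(steps=[{"grip":0.7,"travel":[0,0,0],"roll":0},{"grip":0.5,"travel":[0,0,0],"roll":0},{"grip":0,"travel":[0,0,0],"roll":0},{"grip":0,"travel":[0,0,0],"roll":0},{"grip":0,"travel":[0,0,0],"roll":0},{"grip":0,"travel":[0,0,0],"roll":0},{"grip":0,"travel":[0,0,0],"roll":0},{"grip":0,"travel":[0,0,0],"roll":0}])

```text
time: 24.73
position: [0.4907, 0.305, 0.0589]
tool_rot: [-0.0, 0.997, 0.076, 0.0]
ft_force: [-0.2, 0.4, -0.0]
width: 0.0852
grasp_force: 0.0
```

>>> jog_arm(steps=[{"grip":0,"travel":[0,0,-0.5],"roll":0},{"grip":0,"travel":[0,0,-1],"roll":0},{"grip":0,"travel":[0,0,-2],"roll":0},{"grip":0,"travel":[0,0,-3],"roll":0},{"grip":0,"travel":[0,0,-3],"roll":0},{"grip":0,"travel":[0,0,-3],"roll":0},{"grip":0,"travel":[0,0,-1.6],"roll":0},{"grip":0,"travel":[0,0,0],"roll":0}])

```text
time: 25.4
position: [0.4935, 0.3061, 0.2062]
tool_rot: [-0.001, 0.997, 0.076, 0.005]
ft_force: [1.2, 0.9, 0.8]
width: 0.0853
grasp_force: 0.0
```

```bash
python3 - <<'E'
from h import *
w=snap('wrist','w9.png');o=w['obs'];R=Rq(o['tool_rot']);print(o['position'],o['width'])
for m in env.masks_of(w,'hook_tool')[:1]:
  r=m['region'].astype(np.uint8); print(m['confidence'],m['extent'])
g=w['img'].mean(2)
# dark handle: fit
h=((g<45)&(np.abs(np.arange(512)-258)<40)[None,:]&(np.arange(384)<262)[:,None]).astype(np.uint8)
n,l,s,c=cv2.connectedComponentsWithStats(h);i=1+np.argmax(s[1:,4]);ys,xs=np.where(l==i)
t0,t1=ys.min(),ys.max();print(t0,t1,xs[ys<t0+15].mean(),xs[ys>t1-15].mean())
a=toz(w,(xs[ys>t1-15].mean(),t1-7),.086);b=toz(w,(xs[ys<t0+15].mean(),t0+7),.086)
e0=toz(w,(258,t1),.086);e1=toz(w,(258,t0),.086)
print('ends',e0,e1,(e0+e1)/2,'yaw',np.degrees(np.arctan2(*(b-a)[1::-1])))
t=snap('top')
for n in ('tray','loupe','jar'):
  for m in env.masks_of(t,n)[:1]: print(n,m['extent'],m['confidence'])
E
```

```text
[0.49349397 0.30610006 0.2062415 ] 0.08532128486418895
0.67 [258.8, 156.6, 17.8, 174.1]
143 244 260.021186440678 260.5
ends [0.44619089 0.29890163 0.086     ] [0.53405983 0.31223253 0.086     ] [0.49012536 0.30556708 0.086     ] yaw 9.035152532996348
tray [265.0, 165.7, 37.7, 37.3] 0.88
loupe [269.8, 149.9, 54.0, 98.1] 0.5
jar [187.9, 211.7, 8.2, 19.4] 0.48
```

```bash
python3 -c "
from station import env
print(env.close_job())"
```

```text
the job is handed in; nothing more can be done
None
```

The job is handed in, verdict not shown: I pulled the tray square onto both lugs at about 7–8 N (hook force less dragging friction) for over a second, unhooked it still touching them, and laid the tool back level about 3 mm from where it started; I viewed 11 pictures, one over the limit of 10.

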